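# Clip a sample slide on the sushi counter's inspection light box

## Task

Push the framed sample slide along its channel on the light box until it is fully home against the stop screw, and leave it there. Then swing the spring clip in over the slide's edge as far as it turns, take your hand off it and let the clip hold the slide by itself for about three seconds, then swing it well clear of the slide again, leaving the slide home. Push gently throughout, as the glass and clip are delicate (keep below about 10 N), and do not disturb the dishes around.

Things in the scene. Friction and masses are not known exactly. Their poses are not given: they have to be found in the camera images.
- stage: the light box: white-painted, 230 x 200 x 40 mm high, fixed to the counter. Origin: centre of its underside; x along the slide's channel towards the stop, y across it to the left, z up; top face at z = 40 mm. The channel, 53 mm wide, is centred on y = 0 between fences 3.5 mm high from x = -105 to +45 mm. The clip is on its +y side
- stop_block (a point): centre of the foot of the stop block (dark, 14 x 24 x 13 mm high, on the light box's top at x = 83, y = 0). From it a horizontal brass stop screw with a black tip points to -x, at y = 0. It is set by hand and does not yield: its tip lies 19 to 39 mm to -x of this point, not measured, to be found by feel as the slide meets it
- slide: the loose sample slide: a steel frame with a glass window, 76 mm (x) x 50 mm (y) x 6 mm thick, 0.11 to 0.23 kg, lying in the channel, with an upright thumb lip at its -x end. Origin: centre of its underside; x towards the stop, z up. Its far end, x = +38 mm, meets the stop screw; it starts 38 to 80 mm short of that
- slide_lip (a point): centre of the slide's thumb lip: an upright steel tab 8 mm thick (x), 36 mm wide (y), from the slide's top (6 mm) to 28 mm above its underside. This point is 34 mm to -x of the slide's origin and 17 mm above its underside. Axes as the slide's
- clip_pivot (a point): the clip's pivot, on the axis of its dark pivot screw, at x = 85, y = 32, z = 44 mm of the light box; the screw's head ends 12 mm above it. From here the clip's flat steel leaf, 11 mm wide, 74 mm long, upper face 6.5 mm above this point, runs to its -x. Axes turn with the clip
- clip_button (a point): lowest point of the domed button, 24 mm across, under the clip's leaf, 66 mm from the pivot axis. It hangs 1.6 mm lower than the slide's top, so it rides up on the slide's +y long edge (dome slope about 18 degrees) while the sprung leaf lifts; on the slide it presses down with about 2 N
- clip_post (a point): the clip's finger post: an upright steel pin of 10 mm diameter on the leaf, 46 mm from the pivot axis. This point is on its axis at half height; it stands from 16 mm below to 16 mm above it (top 41.5 mm above the light box's top face). Push it sideways, or take it between the fingers, to swing the clip
- clip (a joint): the clip's angle, rad. 0 = fully in, at its end stop: leaf from the pivot towards the light box's -x, turned 0.18 rad towards its -y, button on the slide. It grows as it swings out to +y (clockwise from above), up to 1.3; starts at 0.75 to 1.15. Stays where left (about 2 N at the post moves it); riding up on the slide takes 4 to 7 N
- sauce_bowl: bystander: a white ceramic bowl, 84 mm across, 35 mm high, loose beside the light box; origin: centre of its underside. Leave it alone
- prep_pan: bystander: an open steel pan, 100 x 85 x 45 mm high, loose beside the light box; origin: centre of its underside. Leave it alone
- ring_cutter: bystander: an aluminium ring mould, 64 mm across, 35 mm high, loose beside the light box; origin: centre of its underside. Leave it alone
Mind the look-alikes: they are no part of the job. What is shaped like the slide but pink or yellow is not meant.

How it is judged (in metres and radians):
On the way, in this order (a step that is already met when the one before it is completed fails the run):
1. the slide is fully home against the stop screw (x of stop_tip in the frame of slide between 0.034 and 0.0395 m and z of slide in the frame of stage between 0.038 and 0.0415 m and angle between slide's own z axis and vertical below 0.04 rad and linear speed of slide below 0.01 m/s), for 0.2 s.
2. the clip is swung fully in and holds the home slide down by itself, with no finger on the clip or the slide, for 2 s (x of stop_tip in the frame of slide between 0.034 and 0.0395 m and z of slide in the frame of stage between 0.038 and 0.0415 m and angle between slide's own z axis and vertical below 0.04 rad and value of joint clip below 0.05 rad and contact force between clip and slide above 0.8 N and contact force between the fingers and clip below 0.3 N and contact force between the fingers and slide below 0.3 N), for 2 s.
3. the clip is swung clear of the slide (value of joint clip above 0.5 rad), for 0.2 s.
At the end, for the whole second after the job is handed in: The slide lies flat in its channel with its far end within 1.5 mm of the stop screw's tip, at rest; the clip is swung clear (its angle above 0.5 rad) and at rest, not touching the slide; the dishes are where they stood (all of step 1 and value of joint clip above 0.5 rad and contact force between clip and slide below 0.05 N and velocity of joint clip between -0.05 and 0.05 rad/s).
It fails at once if the slide is pushed with more than 12 N (contact force between the arm and slide above 12 N).
It fails at once if the slide is pushed with more than 12 N by the fingers (contact force between the fingers and slide above 12 N).
It fails at once if the clip is pushed with more than 15 N (contact force between the fingers and clip above 15 N).
It fails at once if a dish is moved more than 20 mm (distance of any of sauce_bowl, prep_pan, ring_cutter from where it was at the start of the episode above 0.02 m).
It also fails if it takes over 72 s, if anything falls off the work surface, if the arm or the gripper's body presses on something with over 40 N, if the wrist force passes 120 N, or if a joint passes its speed limit or range.

## Robot

A 6-joint arm with a two-finger parallel gripper is mounted at the origin on the work surface. World frame = base frame: x ahead of the robot, y to its left, z up, the work surface at z = 0. Lengths are in mm, angles in rad, forces in N, time in s.
With the tool pointing down it reaches from about 250 to 775 mm from the base axis. Payload 4 kg.
Tool frame: the origin (TCP) lies midway between the tips of the shut fingers; the grasp point (between the pads) lies 19 mm behind it (env.tcp_to_grasp is the z of the grasp point in the tool frame, in mm); z points along the fingers, y is the line along which they close (so a half turn about z gives the same grasp; the last joint's range is limited). The gripper opens to 94 mm and grips with 3 to 60 N. Pads are 16 mm wide; open, the fingers measure 119 mm over their backs; the gripper's body (75 mm by 177 mm) begins 78 mm behind the grasp point.
Start: joints at [-1.325, 0.087, 1.371, -0, 1.684, -0.103], TCP at [187.972, -516.901, 205.506] pointing down, gripper open.
Joint ranges: [-3.1, 3.1], [-0.76, 2.03], [0.27, 2.55], [-1.08, 4.22], [0.17, 2.65], [-2.57, 2.57]. Speed limits (rad/s): [2.79, 2.79, 3.14, 3.14, 3.14, 3.14].

## Interface

Orientations are given as a unit quaternion [w, x, y, z].
In Python, from plant import env, grab_frame gives the robot as it stands. The module is installed in compiled form; this text tells all that it offers.
- The arm moves only by the shell command python3 -m handwheel 'ROWS'. ROWS is JSON, a list that holds one entry, the list of rows, each a list of 5 numbers: the opening in per cent of the stroke, from 0 (shut) to 100 (fully open), then the shift along the tool's x, y, z in m, then the turn about the tool's z in rad. In form: [[[gripper, dx, dy, dz, roll], ...]]. A call has 1 to 5 rows; each row is the pose to reach, as a shift and turn from the pose commanded when the call began, along the tool's axes at that moment; what a row does not reach only later rows make up. A row lasts 1/8 s, in which the tool goes at most 62.5 mm and 10.7 degrees, less where a joint would pass 70% of its speed; a pose out of reach is approached as far as the arm can. A call with a gripper value outside its range is refused whole. The fingers move at their own pace and stop on an object; the grip force is fixed at half the most. Time passes only in rows, so rows that repeat a pose let the fingers close. It gives the time, the measured TCP pose, the force, the opening and the grip force at its end, in the units of the state.
- env.observe(): the state, without advancing time (a new reading comes with each control period).
- grab_frame(name): name is "scene" or "top"; returns a dict with "image" (480x640x3 uint8, red, green, blue), "K" (3x3 intrinsics, pixels), "k1" (the pictures are not rectified: a ray, as slopes to the right and down, at radius r is drawn at 1 + k1 r^2 times it, then the intrinsics apply), "rvec" (rotation vector, rad) and "tvec" (3), from world to camera coordinates, as OpenCV has them. Camera axes: x right, y down, z forward; pixel columns grow to the right and rows downward; lengths in mm; the calibration is good to about 2 mm. A picture is of the moment at which its call begins. There is no depth.
- env.sign_off(): hands the job in; it is judged then, once.
The state is a dict: "time_s": time; "joints": joint angles; "joint_velocities": joint speeds; "tau": joint torques, N m; "eef_pos": TCP position; "ee_rot": TCP orientation; "contact_force": force on the tool from outside, world axes, zero at the start; "wrist_torque": the same for the moment, N m; "width": finger opening in mm; "gripper_force": force on a finger pad.
Only numpy, scipy, OpenCV 4.12 (cv2) and the standard library are available. Lean on these libraries where they do the work, as an engineer would, in place of code of your own. Each camera call takes 0.05 s, during which the arm holds its last target. There are 200 camera calls.

## Working session

There is one attempt and no reset: what is moved stays moved. The work goes in short steps, Python scripts to look and compute and a shell command to move; the robot and the scene stay as the last step left them, time stands still between calls to the robot, and variables do not carry over. Pictures are saved under pics/ and viewed, at most 10 in all, crops included, and the job is handed in when it is done.

```bash
mkdir -p pics
python3 - <<'E'
from plant import env, grab_frame
import cv2,numpy as np
for n in("scene","top"):
    f=grab_frame(n); cv2.imwrite(f"pics/{n}0.png",f["image"][:,:,::-1]); print(n,f["K"],f["k1"],f["rvec"],f["tvec"])
s=env.observe();print(s)
E
```

```text
scene [[562.66241608   0.         323.62001774]
 [  0.         562.66241608 241.13784497]
 [  0.           0.           1.        ]] -0.004029628682347259 [ 1.66909198  1.48325963 -0.80404096] [ -89.78354452 -176.56605443 1434.03623752]
top [[540.3417607    0.         325.76003522]
 [  0.         540.3417607  251.41941374]
 [  0.           0.           1.        ]] -0.15307312156960864 [ 2.16542132 -2.01281139  0.24951155] [ 13.72198677 513.90461558 984.85785391]
{'time_s': 0.1, 'joints': array([-1.32510765e+00,  8.78718012e-02,  1.37204279e+00, -1.06765781e-05,
        1.68359850e+00, -1.03101707e-01]), 'joint_velocities': array([ 0.00072165, -0.00167276, -0.00299849,  0.0012519 , -0.00026249,
        0.00125744]), 'tau': array([ 1.80893410e-03, -3.41250730e+01, -3.03301728e+01,  7.19292602e-02,
        3.04437010e-02, -9.37657478e-05]), 'eef_pos': array([ 187.8440975 , -516.42384219,  204.45690633]), 'ee_rot': array([-9.57398809e-04,  9.84831310e-01,  1.73511869e-01, -7.36906243e-05]), 'contact_force': array([0.90220264, 0.59871879, 0.04387155]), 'wrist_torque': array([0.00416019, 0.0340929 , 0.05279324]), 'gripper_force': 0.0, 'width': 93.75893816026628}
```

View pics/scene0.png

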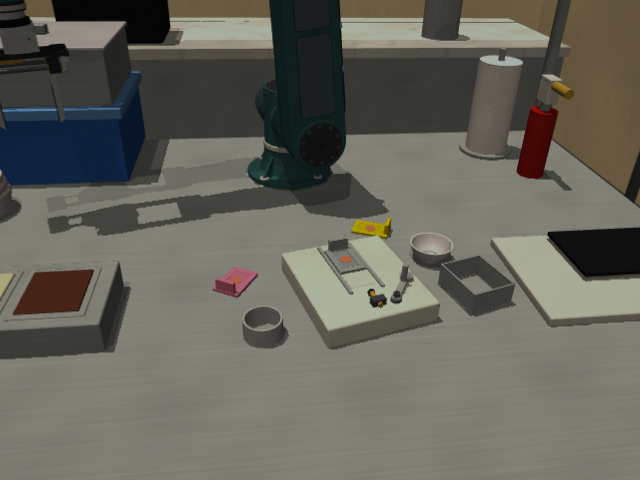

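View pics/top0.png

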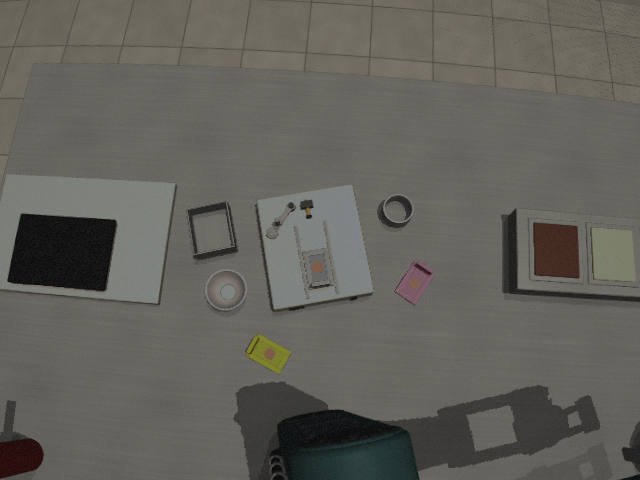

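The scene view shows the light box at about (357,285), with the grey slide at (345,258) on it. The top view shows the box at (315,247), slide (317,268), stop block (307,207), pivot (291,207), and clip button end (271,232). There are three slide-like things in the top view: grey (317,268), pink (414,283) and yellow (269,353). The grey one, in the channel, fits. I'll confirm it in a crop and measure.

```bash
cat > h.py <<'E'
import numpy as np,cv2
from plant import env,grab_frame
def ray(f,uv):
    d=(np.array(uv,float)-f["K"][:2,2])/f["K"][0,0]
    s=d.copy()
    for _ in range(20): s=d/(1+f["k1"]*(s@s))
    R=cv2.Rodrigues(np.array(f["rvec"],float))[0]
    return -R.T@np.ravel(f["tvec"]), R.T@np.r_[s,1]
def onplane(f,uv,z):
    c,d=ray(f,uv); return c+d*(z-c[2])/d[2]
def proj(f,p):
    R=cv2.Rodrigues(np.array(f["rvec"],float))[0]
    q=R@np.array(p,float)+np.ravel(f["tvec"]); s=q[:2]/q[2]
    return s*(1+f["k1"]*(s@s))*f["K"][0,0]+f["K"][:2,2]
E
python3 - <<'E'
from h import *
f=grab_frame("top");im=f["image"]
hsv=cv2.cvtColor(im,cv2.COLOR_RGB2HSV)
m=((im.min(2)>120)).astype(np.uint8)*255
m[:, :240]=0;m[:,385:]=0;m[:175]=0;m[325:]=0
m=cv2.morphologyEx(m,cv2.MORPH_OPEN,np.ones((3,3)))
cs=cv2.findContours(m,0,2)[0];c=max(cs,key=cv2.contourArea)
h=cv2.convexHull(c);ap=cv2.approxPolyDP(h,8,True)[:,0]
print("corners px",ap.tolist())
for p in ap: print(onplane(f,p,40).round(1))
r=cv2.minAreaRect(np.array([onplane(f,p[0],40)[:2] for p in h],np.float32));print("rect",r)
cv2.imwrite("pics/crop1.png",cv2.resize(im[175:320,240:385],None,fx=4,fy=4,interpolation=cv2.INTER_CUBIC)[:,:,::-1])
f2=grab_frame("scene")
cv2.imwrite("pics/crop2.png",cv2.resize(f2["image"][215:345,270:450],None,fx=4,fy=4,interpolation=cv2.INTER_CUBIC)[:,:,::-1])
for n,p,z in(("pivot",(291,207),56),("stop",(307,207),53),("slidemid",(317,268),46),("bowl",(226,290),35),("pan",(212,230),45),("ring",(397,210),35)): print(n,onplane(f,p,z).round(1))
E
```

```text
corners px [[351, 185], [372, 290], [275, 307], [259, 200]]
[660.8  10.1  40. ]
[446.4 -44.1  40. ]
[399.3 141.5  40. ]
[614.7 194.9  40. ]
rect ((529.8773193359375, 76.1337890625), (224.23770141601562, 194.5435333251953), 14.185050964355469)
pivot [599.1 127.   56. ]
stop [602.4  95.4  53. ]
slidemid [481.1  66.1  46. ]
bowl [426.  241.6  35. ]
pan [543.2 282.   45. ]
ring [615.7 -86.9  35. ]
```

View pics/crop1.png

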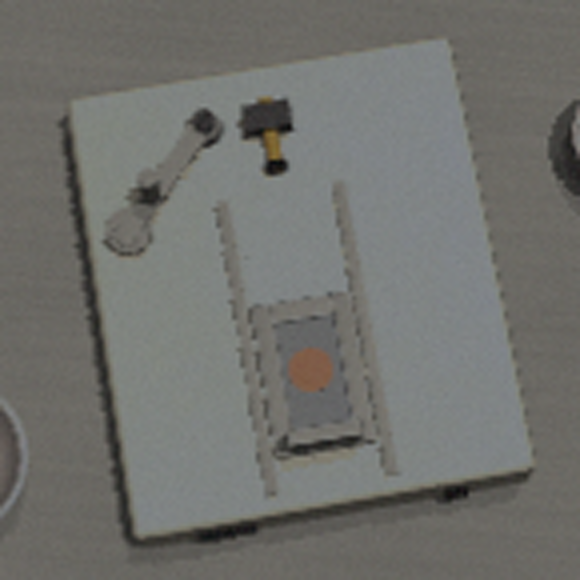

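View pics/crop2.png

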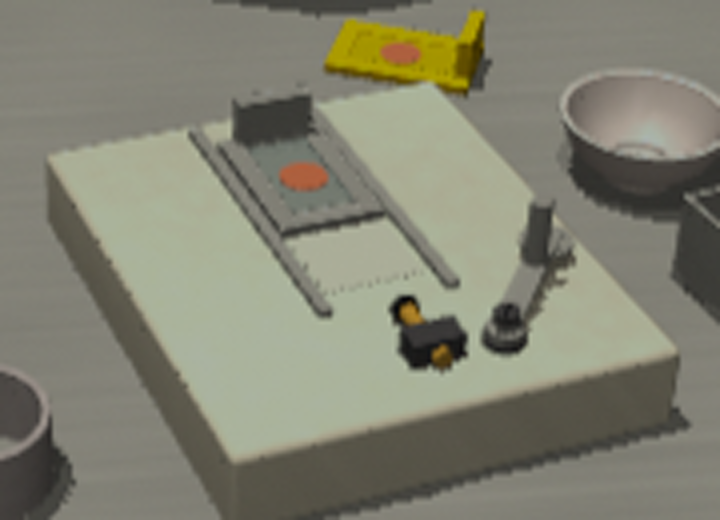

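The crops confirm it: the grey slide with its orange dot at crop1 (311,369) lies between the fences, with its lip at (325,440). The yellow one is off the box. The stop block is at (267,118), its tip at (275,168), pivot (207,120), button (128,235), post about (150,187). Next I'll fit the stage pose.

```bash
cat >> h.py <<'E'
def fit(P,Q):
    P=np.array(P,float);Q=np.array(Q,float);a=P-P.mean(0);b=Q-Q.mean(0)
    t=np.arctan2((a[:,0]*b[:,1]-a[:,1]*b[:,0]).sum(),(a*b).sum())
    R=np.array([[np.cos(t),-np.sin(t)],[np.sin(t),np.cos(t)]])
    o=Q.mean(0)-R@P.mean(0); return t,R,o,Q-(P@R.T+o)
E
python3 - <<'E'
from h import *
f=grab_frame("top")
px=lambda u,v:(240+(u-1.5)/4,175+(v-1.5)/4)
D=[((222,203),43.5,(45,28)),((270,495),43.5,(-105,28)),((340,183),43.5,(45,-28)),((392,473),43.5,(-105,-28)),((207,120),56,(85,32)),((267,118),53,(83,0)),
((447,40),40,(115,-100)),((70,102),40,(115,100)),((532,468),40,(-115,-100)),((135,540),40,(-115,100))]
Q=[onplane(f,px(*d[0]),d[1])[:2] for d in D]
t,R,o,r=fit([d[2] for d in D],Q);print("yaw",t,"o",o.round(1));print(r.round(1))
L=lambda u,v,z:(R.T@(onplane(f,px(u,v),z)[:2]-o)).round(1)
print("disc",L(311,369,46),"tip",L(275,168,51),"far edge",L(300,301,46),"button leaf",L(128,235,50),"liptop",L(325,440,68),"lip bot",L(325,432,46))
np.savez("stage.npz",t=t,o=o)
# second view: disc
g=grab_frame("scene")
q=lambda u,v:(270+(u-1.5)/4,215+(v-1.5)/4)
M=lambda u,v,z:(R.T@(onplane(g,q(u,v),z)[:2]-o)).round(1)
print("scene disc",M(303,177,46),"tip",M(404,308,51),"pivot",M(507,310,56),"post top",M(541,200,81.5),"post base",M(535,262,50),"liptop L,R",M(233,97,68),M(311,92,68))
E
```

```text
yaw 0.2451945695915167 o [528.7  76.6]
[[-0.3  1.8]
 [ 0.1  2.4]
 [ 0.8 -2. ]
 [ 1.6 -1.4]
 [ 0.7 -1.5]
 [-0.9  0.4]
 [-2.9  1.9]
 [-1.9 -2.8]
 [ 1.8  2.8]
 [ 1.  -1.5]]
disc [-46.7   0.3] tip [56.3  0.9] far edge [-12.   -0.1] button leaf [34.8 78.3] liptop [-86.6   0.1] lip bot [-78.7  -1.1]
scene disc [-48.1   0.2] tip [62.4 -3. ] pivot [83.7 32.7] post top [50.2 63.7] post base [50.5 64.3] liptop L,R [-89.3 -17.8] [-81.6  17.7]
```

Stage origin is about (528.7, 76.6) with yaw 0.245. The slide's centre is at stage x ≈ -47.5, the lip at about -81, and the clip angle is about 0.92. I'll set out with the fingers shut and go above the place behind the lip.

```bash
cat >> h.py <<'E'
def go(x,y,z,yaw=0.0,quiet=False):
    """tool-axis shift to put TCP at stage (x,y), world z, tool x-axis at stage angle yaw"""
    d=np.load("stage.npz");t=float(d["t"]);o=d["o"]
    R=np.array([[np.cos(t),-np.sin(t)],[np.sin(t),np.cos(t)]])
    s=env.observe();w,a,b,c=s["ee_rot"]
    from scipy.spatial.transform import Rotation as T
    M=T.from_quat([a,b,c,w]).as_matrix()
    p=np.r_[R@[x,y]+o,z]
    cur=R.T@(s["eef_pos"][:2]-o)
    dyaw=t+yaw-np.arctan2(M[1,0],M[0,0]); dyaw=(dyaw+np.pi)%(2*np.pi)-np.pi
    print("t",round(s["time_s"],2),"at stage",cur.round(1),"z",round(s["eef_pos"][2],1),"shift m",(M.T@(p-s["eef_pos"])/1000).round(4),"roll",round(-dyaw,3),"F stage",(R.T@s["contact_force"][:2]).round(2),s["contact_force"][2].round(2),"w",round(s["width"],1))
E
python3 -m handwheel '[[[0,0.042,-0.045,0,0],[0,0.083,-0.09,0,0],[0,0.125,-0.135,0,0],[0,0.166,-0.18,0,0],[0,0.207,-0.226,0,0]]]'
python3 -m handwheel '[[[0,0.042,-0.045,0,0.05],[0,0.083,-0.09,0,0.104],[0,0.125,-0.135,0,0.104],[0,0.166,-0.18,0,0.104],[0,0.207,-0.226,0,0.104]]]'
python3 -m handwheel '[[[0,0,0,0,0],[0,0,0,0,0]]]'
python3 -c "
from h import *
go(-112,0,60)"
```

```text
time_s: 0.92
eef_pos: [305.6, -232.0, 205.6]
ee_rot: [0.0, 0.985, 0.173, 0.0]
contact_force: [1.4, 0.4, 0.7]
width: 47.2
gripper_force: 0.0
time_s: 1.55
eef_pos: [423.0, 51.4, 205.8]
ee_rot: [0.0, 0.993, 0.122, 0.001]
contact_force: [1.1, -0.4, 0.7]
width: 0.9
gripper_force: 0.0
time_s: 1.8
eef_pos: [422.3, 49.2, 205.3]
ee_rot: [0.0, 0.992, 0.122, -0.0]
contact_force: [-0.0, 0.9, 1.1]
width: 0.7
gripper_force: 0.0
t 1.8 at stage [-109.9   -0.7] z 205.3 shift m [-0.002  -0.0008  0.1453] roll 0.0 F stage [0.19 0.93] 1.06 w 0.7
```

```bash
python3 -m handwheel '[[[0,-0.002,-0.001,0.05,0],[0,-0.002,-0.001,0.09,0],[0,-0.002,-0.001,0.12,0],[0,-0.002,-0.001,0.14,0],[0,-0.002,-0.001,0.153,0]]]'
python3 -m handwheel '[[[0,0,0,0,0],[0,0,0,0,0]]]'
python3 - <<'E'
from h import *
go(-80,0,52)
a=grab_frame("scene")["image"][200:350,250:470];b=grab_frame("top")["image"][175:325,235:395]
z=lambda i:cv2.resize(i,None,fx=3.5,fy=3.5)[:500]
c=np.zeros((560,800,3),np.uint8);A=cv2.resize(a,(410,280));B=cv2.resize(b,(390,366));c[:280,:410]=A;c[:366,410:]=B
cv2.imwrite("pics/c3.png",c[:370,:,::-1])
E
```

```text
time_s: 2.42
eef_pos: [419.7, 48.1, 51.5]
ee_rot: [0.0, 0.993, 0.12, -0.001]
contact_force: [0.7, -0.4, -0.6]
width: 0.7
gripper_force: 0.0
time_s: 2.68
eef_pos: [421.2, 49.3, 53.5]
ee_rot: [0.0, 0.993, 0.122, 0.001]
contact_force: [-0.2, 0.1, 0.7]
width: 0.6
gripper_force: 0.0
t 2.67 at stage [-111.    -0.3] z 53.5 shift m [ 0.0309 -0.0003  0.0016] roll -0.001 F stage [-0.19  0.14] 0.71 w 0.6
```

View pics/c3.png

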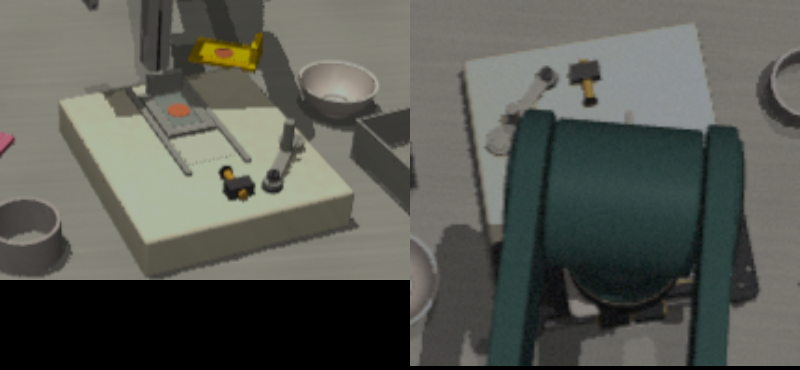

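The finger stands behind the lip (scene crop (150,45) against lip (163,82)), all clear. I'll approach slowly and push.

```bash
python3 -m handwheel '[[[0,0.003,0,0,0],[0,0.007,0,0,0],[0,0.010,0,0,0],[0,0.012,0,0,0],[0,0.014,0,0,0]]]'
python3 -m handwheel '[[[0,0.0025,0,0,0],[0,0.005,0,0,0],[0,0.0075,0,0,0],[0,0.010,0,0,0],[0,0.0125,0,0,0]]]'
python3 -m handwheel '[[[0,0.003,0,0,0],[0,0.006,0,0,0],[0,0.009,0,0,0],[0,0.012,0,0,0],[0,0.015,0,0,0]]]'
python3 -m handwheel '[[[0,0.004,0,0,0],[0,0.008,0,0,0],[0,0.012,0,0,0],[0,0.015,0,0,0],[0,0.017,0,0,0]]]'
python3 - <<'E'
from h import *
go(-40,0,52)
a=grab_frame("scene")["image"][200:350,250:470]
cv2.imwrite("pics/c4.png",cv2.resize(a,None,fx=3.5,fy=3.5)[:,:,::-1])
E
```

```text
time_s: 3.4
eef_pos: [434.1, 53.3, 52.4]
ee_rot: [0.0, 0.993, 0.122, -0.0]
contact_force: [0.3, -0.1, 0.6]
width: 0.0
gripper_force: 0.0
time_s: 4.03
eef_pos: [446.2, 56.3, 52.3]
ee_rot: [0.0, 0.993, 0.122, -0.0]
contact_force: [-1.0, -0.8, -0.5]
width: 0.4
gripper_force: 0.6
time_s: 4.65
eef_pos: [460.8, 60.0, 52.4]
ee_rot: [0.0, 0.993, 0.122, -0.0]
contact_force: [-0.6, 0.1, -0.1]
width: 0.3
gripper_force: 0.4
time_s: 5.28
eef_pos: [477.3, 64.0, 52.5]
ee_rot: [0.0, 0.993, 0.122, -0.0]
contact_force: [-0.7, -0.5, -0.5]
width: 0.2
gripper_force: 0.6
t 5.28 at stage [-52.9   0.3] z 52.5 shift m [0.0129 0.0003 0.0005] roll -0.0 F stage [-0.82 -0.36] -0.54 w 0.2
```

View pics/c4.png

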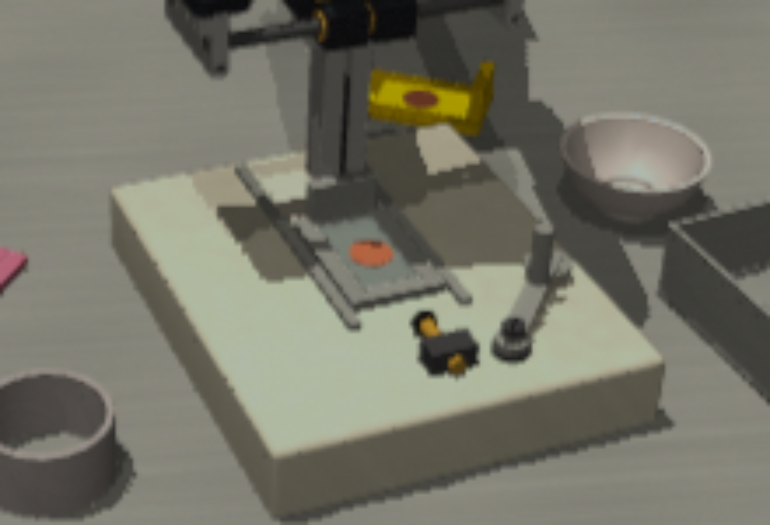

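The slide moves with the finger; its far edge is at (395,290), short of the stop tip at (424,323). I continue carefully.

```bash
python3 -m handwheel '[[[0,0.0025,0,0,0],[0,0.005,0,0,0],[0,0.0075,0,0,0],[0,0.0095,0,0,0],[0,0.0105,0,0,0]]]'
python3 -m handwheel '[[[0,0.0008,0,0,0],[0,0.0016,0,0,0],[0,0.0024,0,0,0],[0,0.0032,0,0,0],[0,0.004,0,0,0]]]' | grep -E 'eef|force'
python3 -c "
from h import *
go(-40,0,52)"
```

```text
time_s: 5.95
eef_pos: [487.4, 66.6, 52.5]
ee_rot: [0.0, 0.993, 0.122, -0.0]
contact_force: [-1.1, -1.0, 1.5]
width: 0.5
gripper_force: 0.8
eef_pos: [491.3, 67.5, 52.5]
contact_force: [-1.8, -0.0, 1.8]
gripper_force: 0.9
t 6.58 at stage [-38.6   0.3] z 52.5 shift m [-0.0014  0.0003  0.0005] roll -0.0 F stage [-1.72  0.39] 1.82 w 0.6
```

```bash
python3 -m handwheel '[[[0,0.0008,0,0,0],[0,0.0016,0,0,0],[0,0.0024,0,0,0],[0,0.0032,0,0,0],[0,0.004,0,0,0]]]' | grep -E 'eef|force'
python3 -c "
from h import *
go(-40,0,52)"
```

```text
eef_pos: [495.1, 68.5, 52.5]
contact_force: [-1.8, -0.1, 1.7]
gripper_force: 0.9
t 7.2 at stage [-34.6   0.3] z 52.5 shift m [-0.0054  0.0003  0.0005] roll -0.0 F stage [-1.81  0.34] 1.7 w 0.4
```

```bash
python3 -m handwheel '[[[0,0.0007,0,0,0],[0,0.0014,0,0,0],[0,0.0021,0,0,0],[0,0.0028,0,0,0]]]' | grep -E 'eef|force'
python3 -c "
from h import *
go(-40,0,52)"
```

```text
eef_pos: [497.8, 69.2, 52.4]
contact_force: [-2.2, -0.6, 1.8]
gripper_force: 0.9
t 7.7 at stage [-31.8   0.3] z 52.4 shift m [-0.0082  0.0003  0.0004] roll -0.0 F stage [-2.3  -0.03] 1.78 w 0.5
```

```bash
python3 -m handwheel '[[[0,0.0005,0,0,0],[0,0.001,0,0,0],[0,0.0015,0,0,0],[0,0.002,0,0,0]]]' | grep -E 'eef|force'
```

```text
eef_pos: [499.8, 69.7, 52.4]
contact_force: [-1.7, -0.5, 1.6]
gripper_force: 0.9
```

```bash
python3 -m handwheel '[[[0,0.0005,0,0,0],[0,0.001,0,0,0],[0,0.0015,0,0,0]]]' | grep -E 'eef|force'
```

```text
eef_pos: [500.2, 69.8, 52.5]
contact_force: [-5.8, -1.1, 4.6]
gripper_force: 3.0
```

```bash
python3 -m handwheel '[[[0,0.0005,0,0,0],[0,0.001,0,0,0],[0,0.0015,0,0,0]]]' | grep -E 'eef|force'
```

```text
eef_pos: [500.3, 69.8, 52.5]
contact_force: [-9.7, -2.6, 8.1]
gripper_force: 5.0
```

Stopped hard at TCP stage x ≈ -29, so the slide is home. I back off.

```bash
python3 -m handwheel '[[[0,-0.0015,0,0,0],[0,-0.002,0,0,0],[0,-0.002,0,0,0],[0,-0.002,0,0,0]]]' | grep -E 'eef|force'
python3 -m handwheel '[[[0,-0.002,0,0,0],[0,-0.005,0,0,0],[0,-0.009,0,0,0],[0,-0.013,0,0,0],[0,-0.015,0,0,0]]]' | grep -E 'eef|force'
python3 - <<'E'
from h import *
go(-45,0,140)
f=grab_frame("scene");a=f["image"][200:350,250:470]
cv2.imwrite("pics/c5.png",cv2.resize(a,None,fx=3.5,fy=3.5,interpolation=cv2.INTER_CUBIC)[:,:,::-1])
E
```

```text
eef_pos: [500.3, 69.8, 52.4]
contact_force: [-5.6, -0.4, 4.3]
gripper_force: 2.7
eef_pos: [486.0, 66.3, 52.5]
contact_force: [0.0, -0.1, -0.5]
gripper_force: 0.0
t 10.07 at stage [-44.    0.4] z 52.5 shift m [-0.001   0.0004 -0.0875] roll -0.0 F stage [-0.01 -0.05] -0.51 w 0.1
```

View pics/c5.png

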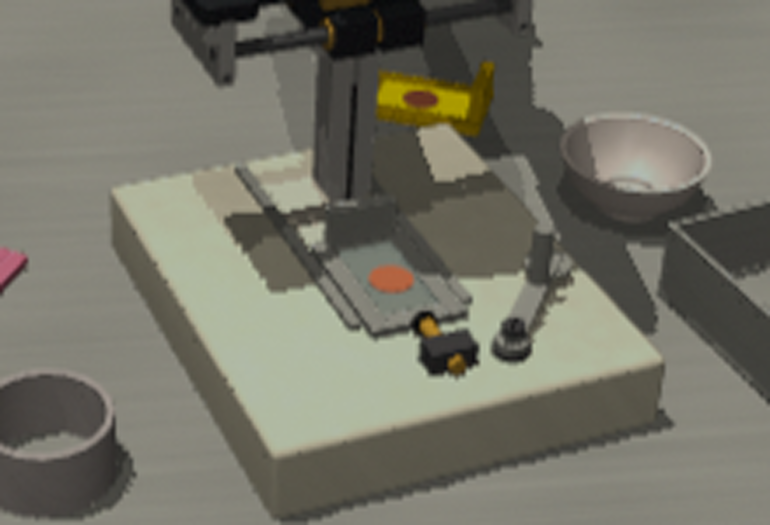

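Home: the slide's far edge (395,330) meets the screw tip at (424,322). Next I raise, move over the post and straddle it loosely, with the fingers about 30 mm apart.

```bash
python3 -m handwheel '[[[0,-0.001,0,-0.02,0],[0,-0.001,0,-0.045,0],[0,-0.001,0,-0.065,0],[0,-0.001,0,-0.068,0],[0,-0.001,0,-0.068,0]]]' | grep -E 'eef|force'
python3 -c "
from h import *
go(50.7,63.5,110,-0.2);print(env.observe()['joints'].round(2))"
```

```text
eef_pos: [485.0, 66.0, 120.0]
contact_force: [-0.4, 0.2, -0.6]
gripper_force: 0.0
t 10.75 at stage [-45.    0.4] z 120.0 shift m [ 0.0957 -0.0631  0.01  ] roll 0.2 F stage [-0.35  0.33] -0.56 w 0.7
[ 0.02 -0.01  1.65 -0.    1.51  1.35]
```

```bash
python3 -m handwheel '[[[0,0.024,-0.016,0.003,0.05],[0,0.048,-0.032,0.006,0.1],[10,0.072,-0.048,0.01,0.15],[32,0.096,-0.063,0.01,0.2],[32,0.096,-0.063,0.01,0.2]]]' | grep -E 'eef|force'
python3 -m handwheel '[[[32,0,0,0,0],[32,0,0,0,0],[32,0,0,0,0]]]' | grep -E 'eef|force|width'
python3 - <<'E'
from h import *
go(50.7,63.5,60,-0.2)
f=grab_frame("scene");a=f["image"][200:350,250:470]
cv2.imwrite("pics/c6.png",cv2.resize(a,None,fx=3.5,fy=3.5,interpolation=cv2.INTER_CUBIC)[:,:,::-1])
E
```

```text
eef_pos: [562.8, 151.3, 108.4]
contact_force: [-1.0, -0.4, -0.2]
gripper_force: 0.0
eef_pos: [562.7, 149.8, 110.7]
contact_force: [1.0, -0.6, -0.4]
width: 30.1
gripper_force: 0.0
t 11.75 at stage [50.8 62.8] z 110.7 shift m [-0.0002 -0.0007  0.0507] roll -0.001 F stage [ 0.79 -0.82] -0.43 w 30.1
```

View pics/c6.png

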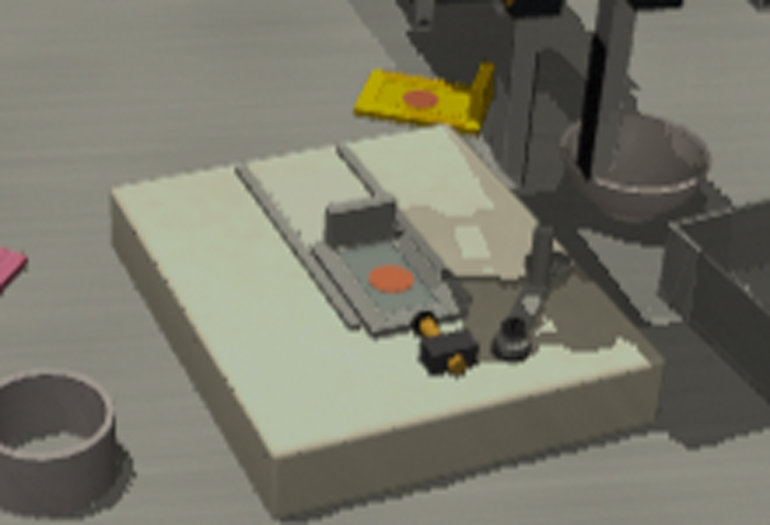

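The fingers hang above the post: tips at about (525,187) and (590,180), post top at (542,230). A quick numerical check of where the post's axis, extended upward, projects.

Run:
```python
from h import *
f=grab_frame("scene");s=env.observe()
q=lambda p:((proj(f,p)-[250,200])*3.5).round(0)
d=np.load("stage.npz");t=float(d["t"]);R=np.array([[np.cos(t),-np.sin(t)],[np.sin(t),np.cos(t)]])
print("tcp",q(s["eef_pos"]))
u=R@np.array([-.199,-.98])
for k in(-15,15,-27.5,27.5): print(k,q(s["eef_pos"]+np.r_[u*k,0]))
# post measured on this crop
i=lambda u,v:(250+u/3.5,200+v/3.5)
for uv,z in(((543,228),81.5),((537,285),50.5)):print(uv,(R.T@(onplane(f,i(*uv),z)[:2]-d["o"])).round(1))
```

```text
tcp [548. 175.]
-15 [578. 173.]
15 [517. 178.]
-27.5 [604. 171.]
27.5 [491. 180.]
(543, 228) [51.7 63.4]
(537, 285) [54.5 62.1]
```

The position agrees. Descending.

```bash
python3 -m handwheel '[[[32,0,-0.0005,0.012,0],[32,0,-0.0005,0.022,0],[32,0,-0.0005,0.032,0],[32,0,-0.0005,0.042,0],[32,0,-0.0005,0.05,0]]]' | grep -E 'eef|force'
python3 -m handwheel '[[[32,0,0,0,0],[32,0,0,0,0]]]' | grep -E 'eef|force|width'
cat >> h.py <<'E'
def post(th): return np.array([85-46*np.cos(th-.18),32+46*np.sin(th-.18)])
def gop(th,off):  # TCP so that gap centre is off mm beyond the post, inward
    p=post(th)+off*np.array([-np.sin(.2),-np.cos(.2)]); print("theta",th,end=" "); go(p[0],p[1],60,-.2)
E
python3 -c "
from h import *
for th in(.92,.8,.7,.6,.5,.4,.35,.3,.25,.2,.15,.1,.05,0,-.03): gop(th,10)" | sed 's/F stage.*//'
```

```text
eef_pos: [562.8, 150.9, 59.4]
contact_force: [-0.7, 0.1, 1.0]
gripper_force: 0.0
eef_pos: [563.3, 151.0, 60.8]
contact_force: [0.4, 0.1, -0.1]
width: 30.2
gripper_force: 0.0
theta 0.92 t 12.72 at stage [51.6 63.8] z 60.8 shift m [-0.0004  0.0109  0.0008] roll -0.0 
theta 0.8 t 12.72 at stage [51.6 63.8] z 60.8 shift m [-0.003   0.0158  0.0008] roll -0.0 
theta 0.7 t 12.72 at stage [51.6 63.8] z 60.8 shift m [-0.0046  0.02    0.0008] roll -0.0 
theta 0.6 t 12.72 at stage [51.6 63.8] z 60.8 shift m [-0.0059  0.0245  0.0008] roll -0.0 
theta 0.5 t 12.72 at stage [51.6 63.8] z 60.8 shift m [-0.0066  0.029   0.0008] roll -0.0 
theta 0.4 t 12.72 at stage [51.6 63.8] z 60.8 shift m [-0.0069  0.0336  0.0008] roll -0.0 
theta 0.35 t 12.72 at stage [51.6 63.8] z 60.8 shift m [-0.0069  0.0359  0.0008] roll -0.0 
theta 0.3 t 12.72 at stage [51.6 63.8] z 60.8 shift m [-0.0068  0.0382  0.0008] roll -0.0 
theta 0.25 t 12.72 at stage [51.6 63.8] z 60.8 shift m [-0.0066  0.0405  0.0008] roll -0.0 
theta 0.2 t 12.72 at stage [51.6 63.8] z 60.8 shift m [-0.0062  0.0428  0.0008] roll -0.0 
theta 0.15 t 12.72 at stage [51.6 63.8] z 60.8 shift m [-0.0057  0.045   0.0008] roll -0.0 
theta 0.1 t 12.72 at stage [51.6 63.8] z 60.8 shift m [-0.0052  0.0472  0.0008] roll -0.0 
theta 0.05 t 12.72 at stage [51.6 63.8] z 60.8 shift m [-0.0045  0.0494  0.0008] roll -0.0 
theta 0 t 12.72 at stage [51.6 63.8] z 60.8 shift m [-0.0037  0.0516  0.0008] roll -0.0 
theta -0.03 t 12.72 at stage [51.6 63.8] z 60.8 shift m [-0.0031  0.0528  0.0008] roll -0.0
```

```bash
python3 -m handwheel '[[[32,0,0.003,0,0],[32,0,0.006,0,0],[32,0,0.008,0,0],[32,0,0.010,0,0],[32,-0.001,0.012,0,0]]]' | grep -E 'eef|force'
python3 -m handwheel '[[[32,-0.001,0.002,0,0],[32,-0.002,0.004,0,0],[32,-0.003,0.006,0,0],[32,-0.0035,0.008,0,0],[32,-0.004,0.010,0,0]]]' | grep -E 'eef|force'
python3 -c "
from h import *
gop(.45,10)"
```

```text
eef_pos: [562.9, 139.2, 60.5]
contact_force: [0.8, 2.8, -0.3]
gripper_force: 1.0
eef_pos: [558.3, 128.9, 60.4]
contact_force: [-2.1, 3.5, 0.7]
gripper_force: 1.7
theta 0.45 t 13.97 at stage [41.4 43.6] z 60.4 shift m [-0.0009  0.0095  0.0003] roll -0.0 F stage [-1.19  3.85] 0.68 w 29.9
```

```bash
python3 -m handwheel '[[[32,-0.001,0.002,0,0],[32,-0.001,0.004,0,0],[32,-0.001,0.006,0,0],[32,-0.001,0.008,0,0],[32,-0.001,0.010,0,0]]]' | grep -E 'eef|force'
python3 -m handwheel '[[[32,0,0.001,0,0],[32,0,0.002,0,0],[32,0,0.003,0,0],[32,0,0.004,0,0],[32,0,0.005,0,0]]]' | grep -E 'eef|force'
python3 -c "
from h import *
for th in (.2,.1,0): gop(th,10)"
```

```text
eef_pos: [558.4, 118.4, 60.2]
contact_force: [-1.2, 2.5, 0.1]
gripper_force: 1.3
eef_pos: [558.7, 113.6, 60.4]
contact_force: [-1.2, 2.1, -0.6]
gripper_force: 1.2
theta 0.2 t 15.22 at stage [38.  28.6] z 60.4 shift m [0.0001 0.0056 0.0004] roll -0.0 F stage [-0.67  2.32] -0.64 w 30.2
theta 0.1 t 15.22 at stage [38.  28.6] z 60.4 shift m [0.0012 0.0101 0.0004] roll -0.0 F stage [-0.67  2.32] -0.64 w 30.2
theta 0 t 15.22 at stage [38.  28.6] z 60.4 shift m [0.0026 0.0144 0.0004] roll -0.0 F stage [-0.67  2.32] -0.64 w 30.2
```

```bash
python3 -m handwheel '[[[32,0,0.001,0,0],[32,0,0.002,0,0],[32,0,0.003,0,0],[32,0,0.004,0,0],[32,0.0003,0.005,0,0]]]' | grep -E 'eef|force'
python3 -m handwheel '[[[32,0.0002,0.0008,0,0],[32,0.0004,0.0016,0,0],[32,0.0006,0.0024,0,0]]]' | grep -E 'eef|force'
```

```text
eef_pos: [559.2, 108.6, 60.5]
contact_force: [-1.7, 1.5, -0.1]
gripper_force: 1.1
eef_pos: [560.0, 106.3, 60.6]
contact_force: [-2.5, 2.1, 0.8]
gripper_force: 1.2
```

```bash
python3 -m handwheel '[[[32,0.0002,0.0007,0,0],[32,0.0004,0.0014,0,0],[32,0.0006,0.002,0,0]]]' | grep -E 'eef|force'
python3 -c "
from h import *
for th in (.1,0): gop(th,10)"
```

```text
eef_pos: [560.5, 105.0, 60.8]
contact_force: [-2.8, 4.5, 1.7]
gripper_force: 2.3
theta 0.1 t 16.6 at stage [37.7 19.8] z 60.8 shift m [-0.0003  0.0014  0.0007] roll -0.0 F stage [-1.64  5.06] 1.72 w 30.1
theta 0 t 16.6 at stage [37.7 19.8] z 60.8 shift m [0.0012 0.0058 0.0007] roll -0.0 F stage [-1.64  5.06] 1.72 w 30.1
```

```bash
python3 -m handwheel '[[[32,0.0002,0.0006,0,0],[32,0.0003,0.0012,0,0]]]' | grep -E 'eef|force'
```

```text
eef_pos: [561.2, 103.8, 60.9]
contact_force: [-2.1, 4.2, 2.3]
gripper_force: 2.3
```

```bash
python3 -m handwheel '[[[32,0.0002,0.0005,0,0],[32,0.0003,0.001,0,0]]]' | grep -E 'eef|force'
python3 -c "
from h import *
gop(0,10)"
```

```text
eef_pos: [561.6, 102.8, 61.0]
contact_force: [-2.7, 4.8, 1.9]
gripper_force: 2.4
theta 0 t 17.1 at stage [38.3 17.5] z 61.0 shift m [0.0002 0.0036 0.001 ] roll -0.0 F stage [-1.45  5.28] 1.92 w 29.8
```

```bash
python3 -m handwheel '[[[32,0.0002,0.0005,0,0],[32,0.0003,0.001,0,0]]]' | grep -E 'eef|force'
python3 -m handwheel '[[[32,0.0002,0.0005,0,0],[32,0.0003,0.001,0,0]]]' | grep -E 'eef|force'
```

```text
eef_pos: [562.0, 101.9, 61.0]
contact_force: [-2.1, 4.9, 2.6]
gripper_force: 2.5
eef_pos: [562.5, 100.8, 61.1]
contact_force: [-3.2, 4.4, 1.5]
gripper_force: 2.1
```

```bash
python3 -m handwheel '[[[32,0.0002,0.0005,0,0],[32,0.0003,0.001,0,0]]]' | grep -E 'eef|force'
python3 -c "
from h import *
gop(0,10)"
```

```text
eef_pos: [562.9, 99.6, 61.1]
contact_force: [-1.1, 3.6, 3.1]
gripper_force: 2.4
theta 0 t 17.85 at stage [38.7 14. ] z 61.1 shift m [-0.0009  0.0002  0.0011] roll -0.0 F stage [-0.15  3.77] 3.12 w 30.4
```

```bash
python3 -m handwheel '[[[32,0.0001,0.0005,0,0],[32,0.0002,0.001,0,0]]]' | grep -E 'eef|force'
```

```text
eef_pos: [563.2, 98.6, 61.0]
contact_force: [-2.3, 4.9, 2.5]
gripper_force: 2.5
```

```bash
python3 -m handwheel '[[[32,0.0001,0.0005,0,0],[32,0.0002,0.001,0,0]]]' | grep -E 'eef|force'
```

```text
eef_pos: [563.3, 98.1, 61.0]
contact_force: [-1.3, 6.6, 2.8]
gripper_force: 3.2
```

```bash
python3 -m handwheel '[[[32,0,0.0004,0,0],[32,0,0.0008,0,0]]]' | grep -E 'eef|force'
```

```text
eef_pos: [563.3, 98.0, 61.0]
contact_force: [-1.5, 8.8, 2.3]
gripper_force: 4.0
```

End stop reached. I centre the gap round the post, clear of it, then wait.

```bash
python3 -m handwheel '[[[32,0,-0.002,0,0],[32,0,-0.004,0,0],[32,0,-0.007,0,0],[32,0,-0.010,0,0],[32,0,-0.0115,0,0]]]' | grep -E 'eef|force'
python3 -m handwheel '[[[32,0,0,0,0],[32,0,0,0,0],[32,0,0,0,0],[32,0,0,0,0],[32,0,0,0,0]]]' | grep -E 'eef|force|width'
python3 - <<'E'
from h import *
gop(0,0)
f=grab_frame("scene");a=f["image"][200:350,250:470]
cv2.imwrite("pics/c7.png",cv2.resize(a,None,fx=3.5,fy=3.5,interpolation=cv2.INTER_CUBIC)[:,:,::-1])
E
```

```text
eef_pos: [562.4, 107.8, 60.3]
contact_force: [0.1, 0.2, 1.1]
gripper_force: 0.0
eef_pos: [562.4, 107.9, 60.5]
contact_force: [0.6, -0.1, 0.3]
width: 30.0
gripper_force: 0.0
theta 0 t 19.85 at stage [40.2 22.3] z 60.5 shift m [-0.0008 -0.0014  0.0005] roll -0.0 F stage [ 0.55 -0.23] 0.26 w 30.0
```

View pics/c7.png

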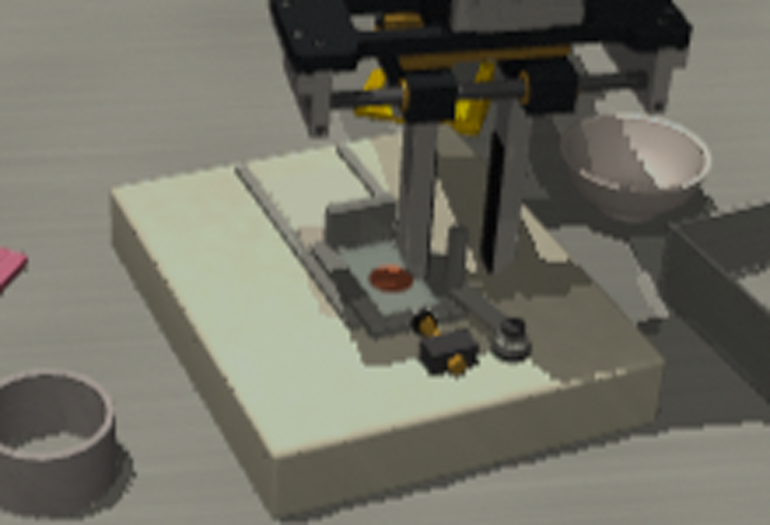

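The clip leaf lies over the slide's edge. The post (457,255) stands free between the finger tips (415,270) and (495,265), and the slide still touches the screw. Hold for 3 s.

```bash
python3 -m handwheel '[[[32,0,0,0,0],[32,0,0,0,0],[32,0,0,0,0],[32,0,0,0,0],[32,0,0,0,0]]]' | grep -E 'grip'
python3 -m handwheel '[[[32,0,0,0,0],[32,0,0,0,0],[32,0,0,0,0],[32,0,0,0,0],[32,0,0,0,0]]]' | grep -E 'grip'
python3 -m handwheel '[[[32,0,0,0,0],[32,0,0,0,0],[32,0,0,0,0],[32,0,0,0,0],[32,0,0,0,0]]]' | grep -E 'grip'
python3 -m handwheel '[[[32,0,0,0,0],[32,0,0,0,0],[32,0,0,0,0],[32,0,0,0,0],[32,0,0,0,0]]]' | grep -E 'grip|force'
python3 -c "
from h import *
for th in (0,.1,.2,.3,.4,.5,.6,.7,.8,.9): gop(th,-10)" | sed 's/F stage.*//'
```

```text
gripper_force: 0.0
gripper_force: 0.0
gripper_force: 0.0
contact_force: [-0.4, 0.8, 0.7]
gripper_force: 0.0
theta 0 t 22.4 at stage [40.3 22.3] z 60.5 shift m [-0.0008 -0.0114  0.0005] roll -0.0 
theta 0.1 t 22.4 at stage [40.3 22.3] z 60.5 shift m [-0.0023 -0.0157  0.0005] roll -0.0 
theta 0.2 t 22.4 at stage [40.3 22.3] z 60.5 shift m [-0.0034 -0.0202  0.0005] roll -0.0 
theta 0.3 t 22.4 at stage [40.3 22.3] z 60.5 shift m [-0.004  -0.0248  0.0005] roll -0.0 
theta 0.4 t 22.4 at stage [40.3 22.3] z 60.5 shift m [-0.0041 -0.0294  0.0005] roll -0.0 
theta 0.5 t 22.4 at stage [40.3 22.3] z 60.5 shift m [-0.0038 -0.0339  0.0005] roll -0.0 
theta 0.6 t 22.4 at stage [40.3 22.3] z 60.5 shift m [-0.003  -0.0385  0.0005] roll -0.0 
theta 0.7 t 22.4 at stage [40.3 22.3] z 60.5 shift m [-0.0018 -0.0429  0.0005] roll -0.0 
theta 0.8 t 22.4 at stage [40.3 22.3] z 60.5 shift m [-0.0001 -0.0472  0.0005] roll -0.0 
theta 0.9 t 22.4 at stage [40.3 22.3] z 60.5 shift m [ 0.002  -0.0513  0.0005] roll -0.0
```

```bash
python3 -m handwheel '[[[32,0,-0.003,0,0],[32,0,-0.006,0,0],[32,0,-0.008,0,0],[32,-0.0005,-0.010,0,0],[32,-0.001,-0.012,0,0]]]' | grep -E 'eef|force'
python3 -m handwheel '[[[32,-0.0005,-0.001,0,0],[32,-0.001,-0.002,0,0],[32,-0.0015,-0.003,0,0],[32,-0.002,-0.004,0,0],[32,-0.0022,-0.005,0,0]]]' | grep -E 'eef|force'
python3 -m handwheel '[[[32,-0.0002,-0.001,0,0],[32,-0.0004,-0.002,0,0],[32,-0.0006,-0.004,0,0],[32,-0.0008,-0.006,0,0],[32,-0.001,-0.008,0,0]]]' | grep -E 'eef|force'
python3 -c "
from h import *
for th in (.4,.6,.8,.9): gop(th,-10)"
```

```text
eef_pos: [561.1, 119.0, 60.5]
contact_force: [1.3, -3.3, 0.3]
gripper_force: 1.6
eef_pos: [558.0, 124.9, 60.1]
contact_force: [0.6, -3.1, -1.2]
gripper_force: 1.3
eef_pos: [556.9, 133.0, 60.4]
contact_force: [-1.7, -2.6, -0.8]
gripper_force: 1.3
theta 0.4 t 24.27 at stage [41.  47.9] z 60.4 shift m [ 0.0003 -0.0041  0.0004] roll -0.0 F stage [-2.3  -2.13] -0.82 w 29.9
theta 0.6 t 24.27 at stage [41.  47.9] z 60.4 shift m [ 0.0013 -0.0132  0.0004] roll -0.0 F stage [-2.3  -2.13] -0.82 w 29.9
theta 0.8 t 24.27 at stage [41.  47.9] z 60.4 shift m [ 0.0042 -0.022   0.0004] roll -0.0 F stage [-2.3  -2.13] -0.82 w 29.9
theta 0.9 t 24.27 at stage [41.  47.9] z 60.4 shift m [ 0.0063 -0.0261  0.0004] roll -0.0 F stage [-2.3  -2.13] -0.82 w 29.9
```

Out to about 0.9, then back off the pad, rise and check.

```bash
python3 -m handwheel '[[[32,0,-0.003,0,0],[32,0.0005,-0.006,0,0],[32,0.0007,-0.009,0,0],[32,0.001,-0.011,0,0],[32,0.0013,-0.013,0,0]]]' | grep -E 'eef|force'
python3 -m handwheel '[[[32,0.001,-0.003,0,0],[32,0.002,-0.006,0,0],[32,0.003,-0.009,0,0],[32,0.004,-0.011,0,0],[32,0.005,-0.013,0,0]]]' | grep -E 'eef|force'
python3 -m handwheel '[[[32,0,0,0,0],[32,0,0.004,0,0],[32,0,0.007,0,0],[32,0,0.010,0,0],[32,0,0.010,0,0]]]' | grep -E 'eef|force'
python3 -m handwheel '[[[32,0,0,-0.012,0],[32,0,0,-0.03,0],[32,0,0,-0.06,0],[32,0,0,-0.09,0],[32,0,0,-0.09,0]]]' | grep -E 'eef|force'
python3 -m handwheel '[[[32,-0.03,-0.03,-0.02,0],[32,-0.06,-0.06,-0.03,0],[32,-0.1,-0.06,-0.03,0],[32,-0.1,-0.06,-0.03,0],[32,-0.1,-0.06,-0.03,0]]]' | grep -E 'eef|force'
python3 - <<'E'
from h import *
f=grab_frame("scene");a=f["image"][200:350,250:470]
cv2.imwrite("pics/c8.png",cv2.resize(a,None,fx=3.5,fy=3.5,interpolation=cv2.INTER_CUBIC)[:,:,::-1])
print(env.observe()["time_s"])
E
```

```text
eef_pos: [557.8, 146.0, 60.6]
contact_force: [-2.0, -2.3, -0.0]
gripper_force: 1.1
eef_pos: [562.3, 159.2, 60.5]
contact_force: [-2.2, -2.0, 1.1]
gripper_force: 1.0
eef_pos: [562.8, 148.8, 60.6]
contact_force: [-0.3, -0.1, -0.1]
gripper_force: 0.0
eef_pos: [565.0, 149.5, 155.3]
contact_force: [0.3, 0.1, -0.4]
gripper_force: 0.0
eef_pos: [460.2, 204.4, 179.9]
contact_force: [0.1, -0.3, 0.1]
gripper_force: 0.0
27.45
```

View pics/c8.png

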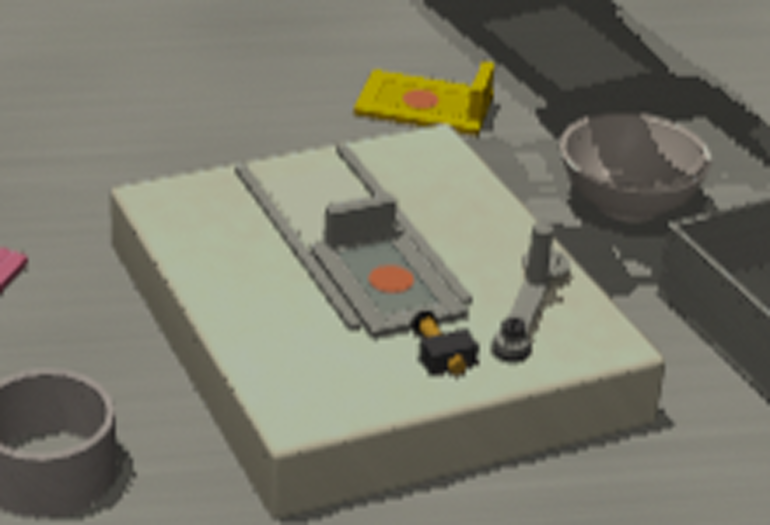

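The slide is where it was when pushed home (dot still at (391,278)), the clip is out with its post at (542,240), and the dishes are unmoved. Handing in.

```bash
python3 -c "
from plant import env
print(env.sign_off())"
```

```text
the job is handed in; nothing more can be done
None
```

The job is handed in at about 27 s of robot time: the slide is home against the stop screw, the clip held it alone for about 3 s and is swung clear again, and the dishes look unmoved. The wrist sensor peaked at about 10 N of push (nearly 13 N in all directions) as the slide met the screw, over your 10 N guide, and sign-off returned no verdict.

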